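Turn a battery tray round and slide it home in its charging dock

TASK

Pick up the battery tray with the yellow face plate by its yellow knob, turn it end for end so that its copper contacts lead, and slide it between the rails of the charging dock until it is fully home, the yellow face plate against the rail ends; then let go. Keep it upright on the way and leave the red-faced tray where it is.

Things in the scene. Friction and masses are not known exactly. Their poses are not given: they have to be found in the camera images.
- tray: Loose battery tray (0.5 kg) with yellow face plate and knob. Origin: under the knob, at the underside; x from face plate to contact end. Base plate 88 wide, 6 thick, x -65 to 75; blue cells 110 x 58, top z 36; face plate 152 wide, x -75 to -65, z 6 to 42; square knob 28 x 28, sides along x and y, z 36 to 86: grip it across either pair. Starts on the bench, contact end roughly towards the robot.
- tray_nose (a point): Middle of the yellow tray's contact end (three copper strips on the black base plate), at x 75, z 6 mm in the tray's frame; this end goes in first. The face plate at the other end is wider than the rail mouth. Home, the face plate meets the rail ends: tray origin at dock x 65, y 0, z 4 mm, tray x along dock x.
- dock: Fixed charging dock. Origin: middle of the rail mouth, on the bench; x is the way in. Floor plate 4 thick, 180 wide, x -170 (open landing, fits a whole tray) to 195. Grey rails x 0 to 150, 160 over all, 104 apart inside, flared to 124 over the first 25. Lips from x 30, z 18 to 24, 76 apart, cover the tray's base plate: it slides in, not from above. Black end block from x 151, top z 46.
- spare: Bystander: the same kind of tray (same frame and sizes) with a red face plate and red knob. Not to be moved.

How it is judged:
By the outcome, as a careful person would: the job done as asked, in the order asked, and still so for the second after the job is handed in, with the robot touching nothing.
It also fails if it takes over 42 s, if anything falls off the work surface, if the arm or the gripper's body presses on something with over 40 N, if the wrist force passes 120 N, or if a joint passes its speed limit or range.

ROBOT

A 6-joint arm with a two-finger parallel gripper is mounted at the origin on the work surface. World frame = base frame: x ahead of the robot, y to its left, z up, the work surface at z = 0. Lengths are in m, angles in rad, forces in N, time in s.
With the tool pointing down it reaches from about 0.35 to 0.975 m from the base axis. Payload 7.1 kg.
Tool frame: the origin (TCP) lies at the very end of the fingers, on their centre line; the grasp point (between the pads) lies 19 mm behind it; z points along the fingers, y is the line along which they close (so a half turn about z gives the same grasp; the last joint's range is limited). The gripper opens to 88 mm and grips with 3 to 60 N. Pads are 20 mm wide; open, the fingers measure 115 mm over their backs; the gripper's body (75 mm by 178 mm) begins 61 mm behind the grasp point.
Start: joints at [-1.305, 0.423, 1.63, -0, 1.089, -0.019], TCP at [0.176, -0.6, 0.223] pointing down, gripper open.
Joint ranges: [-3, 3], [-0.9, 2.11], [0.09, 2.58], [-1.31, 4.45], [0.11, 2.69], [-2.54, 2.54]. Speed limits (rad/s): [2.39, 2.39, 3.01, 3.14, 3.14, 3.14].

INTERFACE

Orientations are given as a unit quaternion [w, x, y, z].
In Python, from bench import bot gives the robot as it stands.
- The arm moves only by the tool carry_out, never from a script. Its argument "deltas" is a list of rows, each an object of numbers: "dx", "dy", "dz": the shift along the world's x, y, z each as a share of 750 mm, from -1 to 1; "spin": the turn about the world's z as a share of 90 degrees, from -1 to 1. In form: [{"dx": .., "dy": .., "dz": .., "spin": ..}, ...]. A call has 1 to 12 rows; each row is the pose to reach, as a shift and turn from the pose commanded when the call began; what a row does not reach only later rows make up. A row lasts 1/12 s, in which the tool goes at most 41.7 mm and 7.16 degrees, less where a joint would pass 70% of its speed; a pose out of reach is approached as far as the arm can. A call with a number of a shift or a turn outside -1 to 1 is refused whole. A call with a gripper value outside its range is refused whole. "grip" is the opening, from -1 (shut) to 1 (fully open), set as the call begins (left out, the last holds). The fingers move at their own pace and stop on an object; the grip force is fixed at half the most. Time passes only in rows, so rows that repeat a pose let the fingers close. It gives the time, the measured TCP pose, the force, the opening and the grip force at its end, in the units of the state.
- bot.read_state(): the state, without advancing time (a new reading comes with each control period).
- bot.camera(name): name is "side" or "top"; returns (picture, depth): 384x512x3 uint8, red, green, blue; 384x512 float32, m along the optical axis (not along the pixel's ray), 0 where there is no reading.
- bot.get_calibration(name): a dict with "fx", "fy", "cx", "cy" (pixels), "k1" (the pictures are not rectified: a ray, as slopes to the right and down, at radius r is drawn at 1 + k1 r^2 times it, then the intrinsics apply), "rvec" (rotation vector, rad) and "tvec" (3), from world to camera coordinates, as OpenCV has them. Camera axes: x right, y down, z forward; pixel columns grow to the right and rows downward; lengths in m; the calibration is good to about 2 mm. A picture is of the moment at which its call begins. get_calibration takes no time and is no camera call.
- bot.close_job(): hands the job in; it is judged then, once.
Trained networks look in the newest picture that a camera, given by its name, has taken for a name from the list of things; names that differ only in an ending like _2 or _b are one class to them, and where a whole thing is asked for, a point or a joint stands for the part that bears it (a point fixed in the world has none). Each returns a list of dicts, best first, with "confidence" (0 to 1); they miss things now and then, are a little off and sometimes report something else, mostly with a low value. They report only what shows in the picture. A call takes as long as a camera call.
- bot.silhouettes(camera, target): "region" (384x512 bool, what is visible of it) and "box" ([centre column, centre row, width, height] in pixels, round what is visible of it).
The state is a dict: "clock": time; "joint_pos": joint angles; "qd": joint speeds; "joint_torque": joint torques, N m; "eef_pos": TCP position; "tcp_rot": TCP orientation; "force": force on the tool from outside, world axes, zero at the start; "torque": the same for the moment, N m; "gripper_width": finger opening in m; "gripper_force": force on a finger pad.
Only numpy, scipy, OpenCV 4.12 (cv2) and the standard library are available. Lean on these libraries where they do the work, as an engineer would, in place of code of your own. Each camera call takes 0.05 s, during which the arm holds its last target. There are 200 camera calls.

## Working session

There is one attempt and no reset: what is moved stays moved. The work goes in short steps, Python scripts to look and compute and a tool call to move; the robot and the scene stay as the last step left them, time stands still between calls to the robot, and variables do not carry over. Pictures are saved under pics/ and viewed, at most 10 in all, crops included, and the job is handed in when it is done.

Besides the shell and the picture viewer there is one more tool, called by a JSON object that holds its "method" and its "body", one argument or row to a line. carry_out: Moves the arm, as the interface text tells. Shift numbers are shares of 750 mm and turn numbers shares of 90 degrees, none past 1 either way. Its arguments: {"type":"object","properties":{"deltas":{"type":"array"},"grip":{"type":"number"}},"required":["deltas"]}

```bash
mkdir -p pics; ls
cat > h.py <<'E'
import numpy as np, cv2
from bench import bot
def cal(n):
    c=bot.get_calibration(n); R=cv2.Rodrigues(np.array(c["rvec"],float))[0]; return c,R,np.array(c["tvec"],float).ravel()
def cloud(n,depth):
    c,R,t=cal(n); K=np.array([[c["fx"],0,c["cx"]],[0,c["fy"],c["cy"]],[0,0,1.]])
    v,u=np.mgrid[:384,:512]; p=np.stack([u,v],-1).reshape(-1,1,2).astype(float)
    r=cv2.undistortPoints(p,K,np.array([c["k1"],0,0,0,0.])).reshape(384,512,2)
    P=np.concatenate([r,np.ones((384,512,1))],-1)*depth[...,None]
    return (P-t)@R   # R^T (P-t)
E
python3 - <<'E'
from h import *
for n in("side","top"):
    im,d=bot.camera(n); cv2.imwrite(f"pics/{n}0.png",im[...,::-1]); np.savez(f"{n}0",im=im,d=d)
    c,R,t=cal(n); print(n,c["fx"],c["k1"],"pos",-R.T@t)
    for k in("tray","dock","spare","tray_nose"):
        for s in bot.silhouettes(n,k)[:3]: print(k,round(s["confidence"],2),np.round(s["box"]))
print(bot.read_state())
E
```

```text
pics
side 447.4579866421331 -0.1399011192636237 pos [-0.14405563  0.79758925  0.57789985]
tray 0.57 [207. 188.  74.  45.]
dock 0.85 [319. 158. 117.  65.]
spare 0.97 [190. 250.  90.  68.]
tray_nose 0.63 [206. 191.  69.  50.]
top 469.0863620188611 -0.015585057219607247 pos [0.42222062 0.06161764 1.04974227]
tray 0.94 [222. 153.  70.  84.]
dock 0.68 [401. 181. 128. 177.]
spare 0.73 [142. 223.  76.  75.]
tray_nose 0.85 [221. 153.  72.  83.]
{'clock': 0.5, 'joint_pos': array([-1.30498569e+00,  4.23122805e-01,  1.62994472e+00,  6.29234735e-06,
        1.08859367e+00, -1.89848382e-02]), 'qd': array([ 7.71086288e-05, -2.97676187e-03,  4.41660505e-04,  7.73808700e-04,
        2.29187740e-04,  1.09768323e-04]), 'joint_torque': array([-4.16537559e-04, -5.44142675e+01, -2.73815417e+01,  6.43331883e-02,
        1.77323999e-02, -1.60745674e-05]), 'eef_pos': array([ 0.17562481, -0.59977237,  0.22264321]), 'tcp_rot': array([-3.43543734e-05,  9.89878769e-01,  1.41915544e-01, -1.45268400e-06]), 'force': array([0.24776163, 0.08339171, 0.43207199]), 'torque': array([-0.03869522,  0.03029626, -0.01963485]), 'gripper_force': 0.0, 'gripper_width': 0.08786011834954477}
```

View pics/side0.png

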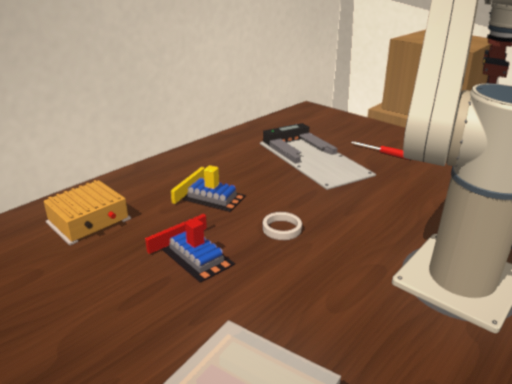

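View pics/top0.png

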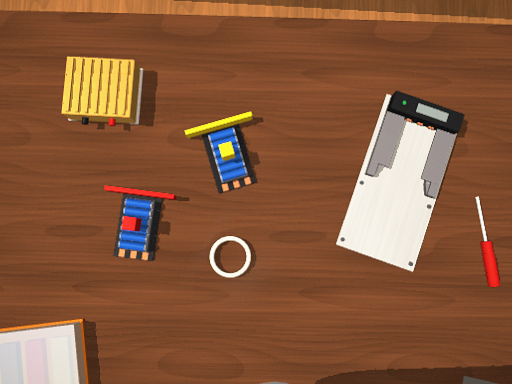

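The side view shows the yellow tray at about (208,185), the red one at (190,250) and the dock at (315,155). In the top view the yellow knob is at (227,151), its face plate at (219,124), and the contacts point down towards the robot. The dock mouth is near (403,183), opening downwards in the image. The networks' boxes agree with the pictures.

```bash
cat > m.py <<'E'
from h import *
def ang(v): return np.degrees(np.arctan2(v[1],v[0]))
def rect(P):
    r=cv2.minAreaRect((P[:,:2]*1000).astype(np.float32)); return np.round(r[0],1),np.round(r[1],1),np.round(r[2],1)
E
python3 - <<'E'
from m import *
for n in("top","side"):
    z=np.load(n+"0.npz"); im,d=z["im"],z["d"]; W=cloud(n,d); 
    hsv=cv2.cvtColor(im,cv2.COLOR_RGB2HSV); y=(hsv[...,0]>25)&(hsv[...,0]<33)&(hsv[...,1]>180)&(hsv[...,2]>120)&(d>0)
    box={"top":(222,153),"side":(207,188)}[n]
    v,u=np.mgrid[:384,:512]; y&=(abs(u-box[0])<45)&(abs(v-box[1])<50)
    P=W[y]; print(n,"yellow",len(P),np.percentile(P[:,2],[1,30,60,99]).round(4))
    k=P[P[:,2]>.07]; kt=P[P[:,2]>.080]; f=P[P[:,2]<.048]
    if n=="top": f=f[f[:,2]>.036]
    print("knob top",np.median(kt[:,2]),rect(kt),"face",rect(f),np.median(f[:,2]), f.mean(0))
    s=bot.silhouettes(n,"dock")[0]["region"]&(d>0); P=W[s]; print("dock z",np.percentile(P[:,2],[1,25,50,75,99]).round(4))
    for lo,hi in((-.003,.012),(.017,.034),(.038,.055)):
        q=P[(P[:,2]>lo)&(P[:,2]<hi)]; print(lo,hi,len(q),np.median(q[:,2]).round(4),rect(q))
    if n=="top":
        # corners of dock parts in big crop
        cv2.imwrite("pics/dock.png",cv2.resize(im[80:280,320:490,::-1],None,fx=3,fy=3,interpolation=cv2.INTER_CUBIC));
E
```

```text
top yellow 498 [0.0326 0.0414 0.0442 0.0894]
knob top 0.086077217965649 (array([613.9, 114.6]), array([25.2, 25.8]), np.float64(17.7)) face (array([681.3, 137. ]), array([ 11. , 150.8]), np.float64(18.1)) 0.04205073411486001 [0.68053884 0.13772439 0.04195192]
dock z [0.0001 0.0037 0.0056 0.023  0.0487]
-0.003 0.012 9005 0.0044 (array([ 566.5, -272.9]), array([182.8, 362.6]), np.float64(71.5))
0.017 0.034 2540 0.0243 (array([ 646.8, -299.1]), array([162.9, 190.7]), np.float64(71.8))
0.038 0.055 1397 0.0461 (array([ 718.1, -322.6]), array([161.1,  44.6]), np.float64(70.8))
side yellow 29 [0.0831 0.0848 0.0853 0.0872]
knob top 0.08511114966747112 (array([611.6, 125.2]), array([20.1, 18.3]), np.float64(47.1)) face (array([0., 0.]), array([0., 0.]), np.float64(0.0)) nan [nan nan nan]
dock z [-0.0009  0.0027  0.004   0.0216  0.0465]
-0.003 0.012 2405 0.003 (array([ 611.5, -290.1]), array([214.4, 484. ]), np.float64(66.2))
0.017 0.034 729 0.0232 (array([ 644.1, -296. ]), array([167. , 198.3]), np.float64(72.1))
0.038 0.055 287 0.0448 (array([ 717.5, -318.5]), array([157.7,  49.9]), np.float64(70.7))
  return _methods._mean(a, axis=axis, dtype=dtype,
  ret = ret.dtype.type(ret / rcount)
<stdin>:10: RuntimeWarning: Mean of empty slice.
  ret = um.true_divide(
```

View pics/dock.png

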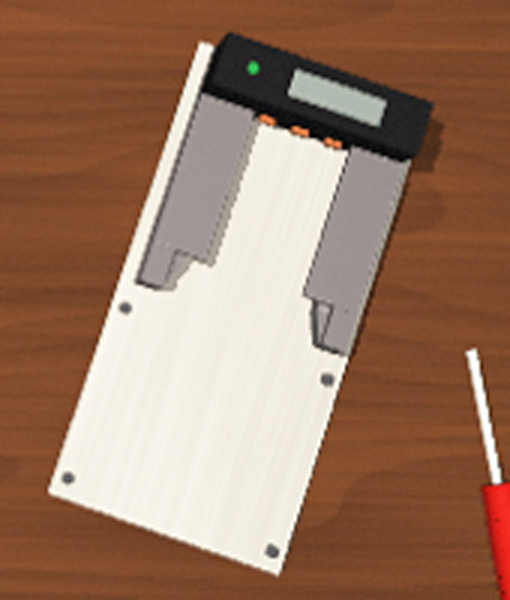

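The crop shows the dock clearly. In it the floor plate runs from (205,45) to (280,575), the rails start at about (150,285) and (330,350), and the black block is on top. Depth gives dock origin ≈ (554.5, -269), yaw ≈ -18.4°. The tray knob is at (614, 114.6), top z 86, and the tray's yaw is 198.2°. These fit the sizes given. I'm moving above the knob.

{"method": "carry_out", "body": {
  "deltas": [
    {"dx": 0.02,"dy": 0.03},
    {"dx": 0.05,"dy": 0.08},
    {"dx": 0.075,"dy": 0.12},
    {"dx": 0.1,"dy": 0.16},
    {"dx": 0.125,"dy": 0.2},
    {"dx": 0.15,"dy": 0.24},
    {"dx": 0.175,"dy": 0.285},
    {"dx": 0.2,"dy": 0.33},
    {"dx": 0.225,"dy": 0.37},
    {"dx": 0.25,"dy": 0.41},
    {"dx": 0.275,"dy": 0.45},
    {"dx": 0.292,"dy": 0.476}
  ],
  "grip": 1
}}

```text
validation failed for argument at $.de...
```

{"method": "carry_out", "body": {
  "deltas": [
    {"dx": 0.02,"dy": 0.03},
    {"dx": 0.05,"dy": 0.08},
    {"dx": 0.075,"dy": 0.12},
    {"dx": 0.1,"dy": 0.16},
    {"dx": 0.125,"dy": 0.2},
    {"dx": 0.15,"dy": 0.24},
    {"dx": 0.175,"dy": 0.285,"spin": 0.02},
    {"dx": 0.2,"dy": 0.33,"spin": 0.02},
    {"dx": 0.225,"dy": 0.37,"spin": 0.02},
    {"dx": 0.25,"dy": 0.41,"spin": 0.02},
    {"dx": 0.275,"dy": 0.45,"spin": 0.02},
    {"dx": 0.292,"dy": 0.476,"spin": 0.02}
  ]
}}

```text
validation failed for argument at $.de...
```

{"method": "carry_out", "body": {
  "deltas": [
    {"dx": 0.025,"dy": 0.04,"dz": 0,"spin": 0},
    {"dx": 0.05,"dy": 0.08,"dz": 0,"spin": 0},
    {"dx": 0.075,"dy": 0.12,"dz": 0,"spin": 0},
    {"dx": 0.1,"dy": 0.16,"dz": 0,"spin": 0},
    {"dx": 0.125,"dy": 0.2,"dz": 0,"spin": 0},
    {"dx": 0.15,"dy": 0.24,"dz": 0,"spin": 0},
    {"dx": 0.175,"dy": 0.285,"dz": 0,"spin": 0},
    {"dx": 0.2,"dy": 0.33,"dz": 0,"spin": 0},
    {"dx": 0.225,"dy": 0.37,"dz": 0,"spin": 0},
    {"dx": 0.25,"dy": 0.41,"dz": 0,"spin": 0},
    {"dx": 0.275,"dy": 0.45,"dz": 0,"spin": 0},
    {"dx": 0.292,"dy": 0.476,"dz": 0,"spin": 0}
  ],
  "grip": 1
}}

```text
clock: 1.6
eef_pos: [0.3956, -0.2405, 0.223]
tcp_rot: [-0.0, 0.99, 0.142, 0.0]
force: [0.1, 0.1, 0.4]
gripper_width: 0.0879
gripper_force: 0.0
```

{"method": "carry_out", "body": {
  "deltas": [
    {"dx": 0.025,"dy": 0.04,"dz": 0,"spin": 0},
    {"dx": 0.05,"dy": 0.08,"dz": 0,"spin": 0},
    {"dx": 0.075,"dy": 0.12,"dz": 0,"spin": 0},
    {"dx": 0.1,"dy": 0.16,"dz": 0,"spin": 0},
    {"dx": 0.125,"dy": 0.2,"dz": 0,"spin": 0.01},
    {"dx": 0.15,"dy": 0.24,"dz": 0,"spin": 0.02},
    {"dx": 0.175,"dy": 0.285,"dz": 0,"spin": 0.02},
    {"dx": 0.2,"dy": 0.33,"dz": 0,"spin": 0.02},
    {"dx": 0.225,"dy": 0.37,"dz": -0.01,"spin": 0.02},
    {"dx": 0.25,"dy": 0.41,"dz": -0.02,"spin": 0.02},
    {"dx": 0.275,"dy": 0.45,"dz": -0.03,"spin": 0.02},
    {"dx": 0.291,"dy": 0.473,"dz": -0.04,"spin": 0.02}
  ]
}}

```text
clock: 2.6
eef_pos: [0.6145, 0.1151, 0.1925]
tcp_rot: [-0.0, 0.987, 0.158, 0.001]
force: [0.3, -0.3, 0.5]
gripper_width: 0.0878
gripper_force: 0.0
```

{"method": "carry_out", "body": {
  "deltas": [
    {"dx": 0,"dy": 0,"dz": -0.02,"spin": 0},
    {"dx": 0,"dy": 0,"dz": -0.03,"spin": 0},
    {"dx": 0,"dy": 0,"dz": -0.03,"spin": 0}
  ]
}}

```text
clock: 2.85
eef_pos: [0.6113, 0.1118, 0.168]
tcp_rot: [0.0, 0.987, 0.158, -0.002]
force: [-0.4, -0.0, 0.1]
gripper_width: 0.0881
gripper_force: 0.0
```

Run:
```python
from h import *
a,_=bot.camera("side"); b,_=bot.camera("top")
cv2.imwrite("pics/hov.png",np.hstack([cv2.resize(a[100:230,130:290],(400,325)),cv2.resize(b[70:230,150:310],(400,325))])[...,::-1])
s=bot.read_state(); print(s["eef_pos"],s["tcp_rot"],s["joint_pos"],s["clock"])
```

```text
[0.61239497 0.11134723 0.17010515] [ 3.44157468e-05  9.87576289e-01  1.57139515e-01 -4.95228373e-04] [ 1.60770922e-01  4.81210945e-01  1.67300530e+00 -7.88886718e-05
  9.88367064e-01  1.41602361e+00] 2.95
```

View pics/hov.png

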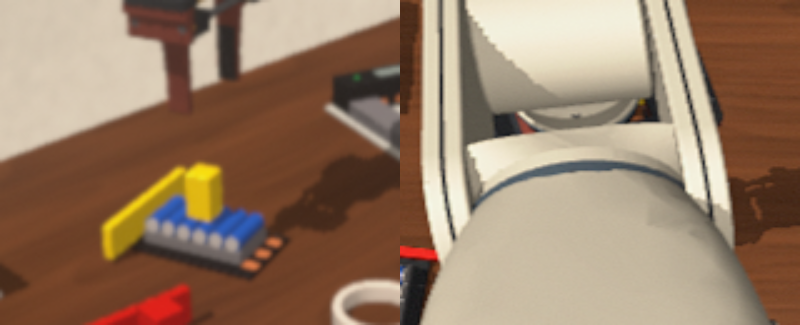

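The left half shows the open fingers above the knob, which is at about (203,190), with clear space on both sides. In the top view (right half) the arm hides the tray. Descending now.

{"method": "carry_out", "body": {
  "deltas": [
    {"dx": 0,"dy": 0,"dz": -0.03,"spin": 0},
    {"dx": 0,"dy": 0,"dz": -0.06,"spin": 0},
    {"dx": 0,"dy": 0,"dz": -0.09,"spin": 0},
    {"dx": 0,"dy": 0,"dz": -0.11,"spin": 0},
    {"dx": 0,"dy": 0,"dz": -0.13,"spin": 0},
    {"dx": 0,"dy": 0,"dz": -0.145,"spin": 0},
    {"dx": 0,"dy": 0,"dz": -0.155,"spin": 0},
    {"dx": 0,"dy": 0,"dz": -0.16,"spin": 0},
    {"dx": 0,"dy": 0,"dz": -0.16,"spin": 0},
    {"dx": 0,"dy": 0,"dz": -0.16,"spin": 0}
  ]
}}

```text
clock: 3.78
eef_pos: [0.6133, 0.1119, 0.0508]
tcp_rot: [-0.0, 0.988, 0.157, 0.0]
force: [-0.1, 0.4, 0.2]
gripper_width: 0.0876
gripper_force: 0.0
```

{"method": "carry_out", "body": {
  "deltas": [
    {"dx": 0.001,"dy": 0.003,"dz": -0.004,"spin": 0},
    {"dx": 0.001,"dy": 0.003,"dz": -0.008,"spin": 0},
    {"dx": 0.001,"dy": 0.003,"dz": -0.008,"spin": 0}
  ]
}}

```text
clock: 4.03
eef_pos: [0.6136, 0.1144, 0.0441]
tcp_rot: [-0.0, 0.988, 0.158, 0.0]
force: [-0.3, -1.0, -0.1]
gripper_width: 0.0881
gripper_force: 0.0
```

{"method": "carry_out", "body": {
  "deltas": [
    {"dx": 0,"dy": 0,"dz": 0,"spin": 0},
    {"dx": 0,"dy": 0,"dz": 0,"spin": 0},
    {"dx": 0,"dy": 0,"dz": 0,"spin": 0},
    {"dx": 0,"dy": 0,"dz": 0,"spin": 0},
    {"dx": 0,"dy": 0,"dz": 0,"spin": 0},
    {"dx": 0,"dy": 0,"dz": 0,"spin": 0},
    {"dx": 0,"dy": 0,"dz": 0,"spin": 0},
    {"dx": 0,"dy": 0,"dz": 0,"spin": 0},
    {"dx": 0,"dy": 0,"dz": 0,"spin": 0},
    {"dx": 0,"dy": 0,"dz": 0,"spin": 0}
  ],
  "grip": -1
}}

```text
clock: 4.87
eef_pos: [0.6135, 0.1145, 0.0442]
tcp_rot: [-0.0, 0.988, 0.157, -0.0]
force: [-1.1, 2.5, 0.3]
gripper_width: 0.0278
gripper_force: 30.0
```

{"method": "carry_out", "body": {
  "deltas": [
    {"dx": 0,"dy": 0,"dz": 0.01,"spin": 0},
    {"dx": 0,"dy": 0,"dz": 0.03,"spin": 0},
    {"dx": 0,"dy": 0,"dz": 0.05,"spin": 0},
    {"dx": 0,"dy": 0,"dz": 0.07,"spin": 0},
    {"dx": 0,"dy": 0,"dz": 0.09,"spin": 0},
    {"dx": 0,"dy": 0,"dz": 0.1,"spin": 0},
    {"dx": 0,"dy": 0,"dz": 0.1,"spin": 0}
  ]
}}

```text
clock: 5.45
eef_pos: [0.6144, 0.1142, 0.1207]
tcp_rot: [0.0, 0.988, 0.157, 0.001]
force: [0.6, 0.0, -6.7]
gripper_width: 0.0278
gripper_force: 30.0
```

{"method": "carry_out", "body": {
  "deltas": [
    {"dx": -0.005,"dy": -0.01,"dz": 0,"spin": 0.03},
    {"dx": -0.015,"dy": -0.03,"dz": 0,"spin": 0.08},
    {"dx": -0.03,"dy": -0.05,"dz": 0,"spin": 0.14},
    {"dx": -0.045,"dy": -0.07,"dz": 0,"spin": 0.2},
    {"dx": -0.06,"dy": -0.09,"dz": 0,"spin": 0.26},
    {"dx": -0.07,"dy": -0.11,"dz": 0,"spin": 0.33},
    {"dx": -0.08,"dy": -0.13,"dz": 0,"spin": 0.4},
    {"dx": -0.09,"dy": -0.15,"dz": 0,"spin": 0.47},
    {"dx": -0.1,"dy": -0.17,"dz": 0,"spin": 0.54},
    {"dx": -0.11,"dy": -0.19,"dz": 0,"spin": 0.61},
    {"dx": -0.12,"dy": -0.21,"dz": 0,"spin": 0.68},
    {"dx": -0.13,"dy": -0.23,"dz": 0,"spin": 0.74}
  ]
}}

```text
clock: 6.45
eef_pos: [0.5148, -0.0589, 0.1182]
tcp_rot: [-0.001, 0.737, 0.676, -0.001]
force: [-0.2, -0.3, -6.1]
gripper_width: 0.0279
gripper_force: 30.0
```

{"method": "carry_out", "body": {
  "deltas": [
    {"dx": -0.01,"dy": -0.02,"dz": 0,"spin": 0.07},
    {"dx": -0.02,"dy": -0.04,"dz": 0,"spin": 0.14},
    {"dx": -0.03,"dy": -0.06,"dz": 0,"spin": 0.21},
    {"dx": -0.04,"dy": -0.08,"dz": 0,"spin": 0.28},
    {"dx": -0.045,"dy": -0.1,"dz": 0,"spin": 0.35},
    {"dx": -0.05,"dy": -0.12,"dz": 0,"spin": 0.42},
    {"dx": -0.055,"dy": -0.145,"dz": 0,"spin": 0.49},
    {"dx": -0.06,"dy": -0.17,"dz": 0,"spin": 0.56},
    {"dx": -0.065,"dy": -0.195,"dz": 0,"spin": 0.63},
    {"dx": -0.069,"dy": -0.22,"dz": 0,"spin": 0.7},
    {"dx": -0.069,"dy": -0.235,"dz": 0,"spin": 0.76},
    {"dx": -0.069,"dy": -0.24,"dz": 0,"spin": 0.81}
  ]
}}

```text
clock: 7.45
eef_pos: [0.4637, -0.2399, 0.1184]
tcp_rot: [-0.0, 0.192, 0.981, -0.0]
force: [0.6, 1.3, -6.7]
gripper_width: 0.028
gripper_force: 30.0
```

{"method": "carry_out", "body": {
  "deltas": [
    {"dx": 0,"dy": 0,"dz": 0,"spin": 0.03},
    {"dx": 0,"dy": 0,"dz": 0,"spin": 0.04},
    {"dx": 0,"dy": 0,"dz": 0,"spin": 0.04},
    {"dx": 0,"dy": 0,"dz": 0,"spin": 0.04},
    {"dx": 0,"dy": 0,"dz": 0,"spin": 0.04}
  ]
}}

```text
clock: 7.87
eef_pos: [0.4642, -0.238, 0.1189]
tcp_rot: [-0.0, 0.164, 0.987, 0.0]
force: [-0.3, -0.1, -6.2]
gripper_width: 0.0279
gripper_force: 30.0
```

Run:
```python
from m import *
a,d=bot.camera("side"); b,_=bot.camera("top")
cv2.imwrite("pics/pre.png",np.hstack([cv2.resize(a[80:230,240:400],(400,375)),cv2.resize(b[70:290,310:490],(400,375))])[...,::-1])
s=bot.read_state(); q=s["tcp_rot"]; print(s["eef_pos"],2*np.degrees(np.arctan2(q[2],q[1])),s["joint_pos"],s["clock"],s["gripper_width"])
```

```text
[ 0.46434534 -0.23804337  0.11907812] 161.20344299158384 [-4.96504414e-01  4.25134722e-01  1.92751264e+00 -3.25875438e-05
  7.89141784e-01 -1.73921597e+00] 7.9667 0.027874716229787728
```

View pics/pre.png

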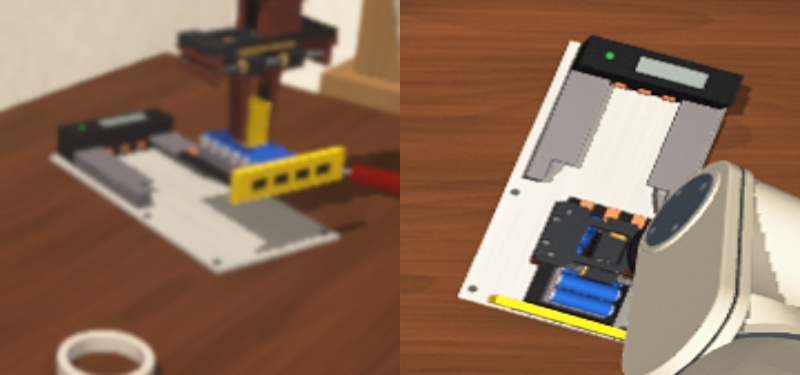

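The left half shows the tray held level over the landing with its face plate at the robot's end. In the right half its copper strips (about 600,210) point at the rail mouth. Lowering with a small yaw correction.

{"method": "carry_out", "body": {
  "deltas": [
    {"dx": 0,"dy": 0,"dz": -0.015,"spin": 0.005},
    {"dx": 0,"dy": -0.001,"dz": -0.035,"spin": 0.005},
    {"dx": 0,"dy": -0.001,"dz": -0.055,"spin": 0.005},
    {"dx": 0,"dy": -0.001,"dz": -0.07,"spin": 0.005},
    {"dx": 0,"dy": -0.001,"dz": -0.08,"spin": 0.005},
    {"dx": 0,"dy": -0.001,"dz": -0.087,"spin": 0.005},
    {"dx": 0,"dy": -0.001,"dz": -0.09,"spin": 0.005},
    {"dx": 0,"dy": -0.001,"dz": -0.092,"spin": 0.005},
    {"dx": 0,"dy": -0.001,"dz": -0.092,"spin": 0.005},
    {"dx": 0,"dy": -0.001,"dz": -0.092,"spin": 0.005}
  ]
}}

```text
clock: 8.8
eef_pos: [0.4647, -0.2393, 0.0506]
tcp_rot: [0.0, 0.159, 0.987, -0.0]
force: [-0.5, 0.5, -6.2]
gripper_width: 0.0284
gripper_force: 30.0
```

Run:
```python
from m import *
b,d=bot.camera("top"); W=cloud("top",d)
s=bot.read_state(); q=s["tcp_rot"]; print(s["eef_pos"],2*np.degrees(np.arctan2(q[2],q[1])),s["clock"],s["force"])
hsv=cv2.cvtColor(b,cv2.COLOR_RGB2HSV)
m=(hsv[...,0]>25)&(hsv[...,0]<33)&(hsv[...,1]>180)&(hsv[...,2]>120)&(d>0)
m[:,:330]=0; P=W[m]; P=P[(P[:,2]>.03)&(P[:,2]<.055)]; print(len(P),rect(P),P[:,2].mean())
# far end of face plate = +y side
a=np.radians(-18.3); X=np.array([np.cos(a),np.sin(a)]); Y=np.array([-X[1],X[0]]); D=(P[:,:2]-[.5545,-.269])*1000
print("face dock x",np.percentile(D@X,[2,50,98]),"y",np.percentile(D@Y,[1,99]))
# dock frame check: visible rails top, block
for lo,hi in((.020,.030),(.042,.05)):
    r=np.load("top0.npz"); W0=cloud("top",r["d"]).reshape(-1,3); Q=(W0[:,:2]-[.5545,-.269])*1000; x=Q@X;y=Q@Y
    k=(W0[:,2]>lo)&(W0[:,2]<hi)&(x>-20)&(x<210)&(abs(y)<110)
    for x0,x1 in((40,70),(80,110),(115,145),(155,190)):
        j=k&(x>x0)&(x<x1); yy=y[j]
        if len(yy)>20: print(lo,x0,"outer",np.percentile(yy,[1,99]).round(1),"inner",yy[yy<0].max().round(1),yy[yy>0].min().round(1))
    print("x range",np.percentile(x[k],[1,99]))
```

```text
[ 0.46476972 -0.23926921  0.05068929] 161.66682842899658 8.85 [ 0.26336126  0.24772485 -6.54900022]
286 (array([ 402.6, -203.5]), array([122.3,  10.4]), np.float64(71.7)) 0.047653177769682364
face dock x [-169.76768009 -165.33761964 -159.9821825 ] y [-45.5559335   73.35848113]
0.02 40 outer [-78.4  80.7] inner -36.9 38.5
0.02 80 outer [-78.5  80.5] inner -36.8 38.9
0.02 115 outer [-78.2  81. ] inner -36.8 38.8
x range [  4.72831405 154.43193708]
0.042 155 outer [-78.2  79.4] inner -0.6 0.0
x range [151.56670067 194.04110715]
```

{"method": "carry_out", "body": {
  "deltas": [
    {"dx": 0.001,"dy": 0.002,"dz": -0.003,"spin": 0},
    {"dx": 0.013,"dy": -0.002,"dz": -0.003,"spin": 0},
    {"dx": 0.028,"dy": -0.007,"dz": -0.003,"spin": 0},
    {"dx": 0.043,"dy": -0.012,"dz": -0.003,"spin": 0},
    {"dx": 0.058,"dy": -0.017,"dz": -0.003,"spin": 0},
    {"dx": 0.073,"dy": -0.022,"dz": -0.003,"spin": 0},
    {"dx": 0.088,"dy": -0.027,"dz": -0.003,"spin": 0},
    {"dx": 0.103,"dy": -0.032,"dz": -0.003,"spin": 0},
    {"dx": 0.118,"dy": -0.037,"dz": -0.003,"spin": 0},
    {"dx": 0.133,"dy": -0.042,"dz": -0.003,"spin": 0},
    {"dx": 0.133,"dy": -0.042,"dz": -0.003,"spin": 0}
  ]
}}

```text
clock: 9.77
eef_pos: [0.5665, -0.2713, 0.0484]
tcp_rot: [0.001, 0.159, 0.987, -0.0]
force: [1.0, -0.5, -5.3]
gripper_width: 0.0278
gripper_force: 30.0
```

{"method": "carry_out", "body": {
  "deltas": [
    {"dx": 0.01,"dy": -0.0033,"dz": 0,"spin": 0},
    {"dx": 0.02,"dy": -0.0066,"dz": 0,"spin": 0},
    {"dx": 0.03,"dy": -0.01,"dz": 0,"spin": 0},
    {"dx": 0.04,"dy": -0.0133,"dz": 0,"spin": 0},
    {"dx": 0.05,"dy": -0.0166,"dz": 0,"spin": 0},
    {"dx": 0.057,"dy": -0.019,"dz": 0,"spin": 0},
    {"dx": 0.061,"dy": -0.02,"dz": 0,"spin": 0},
    {"dx": 0.061,"dy": -0.02,"dz": 0,"spin": 0}
  ]
}}

```text
clock: 10.43
eef_pos: [0.6107, -0.2858, 0.0481]
tcp_rot: [0.0, 0.159, 0.987, -0.0]
force: [-0.1, 0.3, 0.9]
gripper_width: 0.0285
gripper_force: 30.0
```

{"method": "carry_out", "body": {
  "deltas": [
    {"dx": 0.001,"dy": -0.0003,"dz": 0,"spin": 0},
    {"dx": 0.002,"dy": -0.0007,"dz": -0.0005,"spin": 0},
    {"dx": 0.003,"dy": -0.001,"dz": -0.0005,"spin": 0},
    {"dx": 0.004,"dy": -0.0013,"dz": -0.0005,"spin": 0},
    {"dx": 0.005,"dy": -0.0017,"dz": -0.0005,"spin": 0},
    {"dx": 0.005,"dy": -0.0017,"dz": -0.0005,"spin": 0},
    {"dx": 0.005,"dy": -0.0017,"dz": -0.0005,"spin": 0}
  ]
}}

```text
clock: 11.02
eef_pos: [0.6129, -0.2866, 0.048]
tcp_rot: [-0.001, 0.159, 0.987, 0.0]
force: [-5.7, 0.6, 4.8]
gripper_width: 0.0276
gripper_force: 30.0
```

{"method": "carry_out", "body": {
  "deltas": [
    {"dx": 0.001,"dy": -0.0003,"dz": 0,"spin": 0},
    {"dx": 0.002,"dy": -0.0007,"dz": 0,"spin": 0},
    {"dx": 0.003,"dy": -0.001,"dz": 0,"spin": 0},
    {"dx": 0.004,"dy": -0.0013,"dz": 0,"spin": 0},
    {"dx": 0.005,"dy": -0.0017,"dz": 0,"spin": 0},
    {"dx": 0.005,"dy": -0.0017,"dz": 0,"spin": 0}
  ]
}}

```text
clock: 11.52
eef_pos: [0.6167, -0.2878, 0.048]
tcp_rot: [-0.001, 0.159, 0.987, 0.0]
force: [-4.7, 2.3, 5.2]
gripper_width: 0.0279
gripper_force: 30.0
```

Run:
```python
from m import *
a,d=bot.camera("side"); b,_=bot.camera("top")
cv2.imwrite("pics/in.png",np.hstack([cv2.resize(a[100:210,240:380],(400,314)),cv2.resize(b[70:290,310:490],(400,314))])[...,::-1])
s=bot.read_state(); print(s["eef_pos"],s["force"],s["torque"],s["clock"])
```

```text
[ 0.61668706 -0.28786283  0.04801353] [-5.2507151   1.52143748  4.65811374] [4.74329645e-01 8.38245291e-01 2.62540654e-04] 11.6167
```

View pics/in.png

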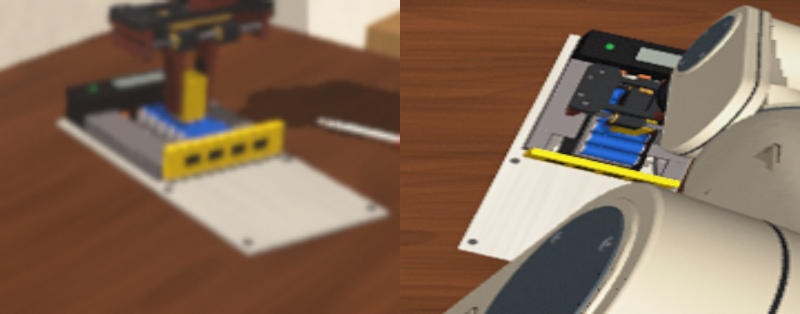

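The tray is between the rails, with its face plate (left half, about 225,150; right half, 600,165) at or just short of the rail ends. So far I only feel sliding friction, so I'll creep on until it meets a stop.

{"method": "carry_out", "body": {
  "deltas": [
    {"dx": 0.001,"dy": -0.0003,"dz": 0,"spin": 0},
    {"dx": 0.002,"dy": -0.0007,"dz": 0,"spin": 0},
    {"dx": 0.003,"dy": -0.001,"dz": 0,"spin": 0},
    {"dx": 0.003,"dy": -0.001,"dz": 0,"spin": 0}
  ]
}}

```text
clock: 11.95
eef_pos: [0.6189, -0.2887, 0.048]
tcp_rot: [-0.001, 0.159, 0.987, 0.0]
force: [-5.0, 1.2, 5.6]
gripper_width: 0.0279
gripper_force: 30.0
```

{"method": "carry_out", "body": {
  "deltas": [
    {"dx": 0.001,"dy": -0.0003,"dz": 0,"spin": 0},
    {"dx": 0.002,"dy": -0.0007,"dz": 0,"spin": 0},
    {"dx": 0.003,"dy": -0.001,"dz": 0,"spin": 0},
    {"dx": 0.003,"dy": -0.001,"dz": 0,"spin": 0}
  ]
}}

```text
clock: 12.28
eef_pos: [0.6192, -0.2887, 0.048]
tcp_rot: [-0.003, 0.159, 0.987, 0.001]
force: [-13.8, 4.9, 10.5]
gripper_width: 0.0279
gripper_force: 30.0
```

{"method": "carry_out", "body": {
  "deltas": [
    {"dx": 0.001,"dy": -0.0003,"dz": 0,"spin": 0},
    {"dx": 0.002,"dy": -0.0007,"dz": 0,"spin": 0},
    {"dx": 0.002,"dy": -0.0007,"dz": 0,"spin": 0},
    {"dx": 0.002,"dy": -0.0007,"dz": 0,"spin": 0}
  ]
}}

```text
clock: 12.62
eef_pos: [0.6194, -0.2888, 0.0479]
tcp_rot: [-0.004, 0.159, 0.987, 0.001]
force: [-17.3, 5.0, 14.1]
gripper_width: 0.0278
gripper_force: 30.0
```

{"method": "carry_out", "body": {
  "deltas": [
    {"dx": -0.001,"dy": 0.0003,"dz": 0.0005,"spin": 0},
    {"dx": -0.002,"dy": 0.0007,"dz": 0.001,"spin": 0}
  ]
}}

```text
clock: 12.78
eef_pos: [0.6195, -0.2888, 0.0479]
tcp_rot: [-0.002, 0.159, 0.987, 0.0]
force: [-4.3, 1.0, -1.2]
gripper_width: 0.0279
gripper_force: 30.0
```

{"method": "carry_out", "body": {
  "deltas": [
    {"dx": 0,"dy": 0,"dz": 0,"spin": 0},
    {"dx": 0,"dy": 0,"dz": 0,"spin": 0},
    {"dx": 0,"dy": 0,"dz": 0,"spin": 0},
    {"dx": 0,"dy": 0,"dz": 0,"spin": 0},
    {"dx": 0,"dy": 0,"dz": 0,"spin": 0},
    {"dx": 0,"dy": 0,"dz": 0,"spin": 0},
    {"dx": 0,"dy": 0,"dz": 0,"spin": 0},
    {"dx": 0,"dy": 0,"dz": 0,"spin": 0},
    {"dx": 0,"dy": 0,"dz": 0,"spin": 0},
    {"dx": 0,"dy": 0,"dz": 0,"spin": 0}
  ],
  "grip": 1
}}

```text
clock: 13.62
eef_pos: [0.6219, -0.2896, 0.0483]
tcp_rot: [0.0, 0.159, 0.987, -0.0]
force: [-0.0, -0.1, 1.0]
gripper_width: 0.0875
gripper_force: 0.0
```

{"method": "carry_out", "body": {
  "deltas": [
    {"dx": 0,"dy": 0,"dz": 0.015,"spin": 0},
    {"dx": 0,"dy": 0,"dz": 0.04,"spin": 0},
    {"dx": 0,"dy": 0,"dz": 0.07,"spin": 0},
    {"dx": 0,"dy": 0,"dz": 0.1,"spin": 0},
    {"dx": 0,"dy": 0,"dz": 0.13,"spin": 0},
    {"dx": 0,"dy": 0,"dz": 0.16,"spin": 0},
    {"dx": 0,"dy": 0,"dz": 0.18,"spin": 0}
  ]
}}

```text
clock: 14.2
eef_pos: [0.6227, -0.29, 0.1868]
tcp_rot: [0.002, 0.159, 0.987, -0.0]
force: [0.3, -0.3, 0.3]
gripper_width: 0.088
gripper_force: 0.0
```

{"method": "carry_out", "body": {
  "deltas": [
    {"dx": -0.01,"dy": 0.04,"dz": 0,"spin": 0},
    {"dx": -0.02,"dy": 0.08,"dz": 0,"spin": 0},
    {"dx": -0.03,"dy": 0.12,"dz": 0,"spin": 0},
    {"dx": -0.04,"dy": 0.16,"dz": 0,"spin": 0},
    {"dx": -0.05,"dy": 0.2,"dz": 0,"spin": 0},
    {"dx": -0.06,"dy": 0.24,"dz": 0,"spin": 0},
    {"dx": -0.07,"dy": 0.28,"dz": 0,"spin": 0},
    {"dx": -0.08,"dy": 0.32,"dz": 0,"spin": 0},
    {"dx": -0.09,"dy": 0.36,"dz": 0,"spin": 0},
    {"dx": -0.1,"dy": 0.4,"dz": 0,"spin": 0},
    {"dx": -0.1,"dy": 0.4,"dz": 0,"spin": 0}
  ]
}}

```text
clock: 15.12
eef_pos: [0.5454, 0.0143, 0.1841]
tcp_rot: [-0.0, 0.158, 0.987, 0.001]
force: [1.3, 0.7, -0.5]
gripper_width: 0.0878
gripper_force: 0.0
```

Run:
```python
from m import *
a,_=bot.camera("side"); b,d=bot.camera("top"); W=cloud("top",d)
cv2.imwrite("pics/fin.png",np.hstack([cv2.resize(a[100:210,240:380],(400,420)),cv2.resize(b[80:280,320:490],(400,420),interpolation=cv2.INTER_CUBIC)])[...,::-1])
hsv=cv2.cvtColor(b,cv2.COLOR_RGB2HSV)
m=(hsv[...,0]>25)&(hsv[...,0]<33)&(hsv[...,1]>180)&(hsv[...,2]>120)&(d>0)
m[:,:330]=0; P=W[m]; A=np.radians(-18.3); X=np.array([np.cos(A),np.sin(A)]); Y=np.array([-X[1],X[0]]); D=(P[:,:2]-[.5545,-.269])*1000
for n,k in(("face",(P[:,2]>.036)&(P[:,2]<.053)),("knob",P[:,2]>.08)):
    q=D[k]; print(n,k.sum(),np.median(P[k,2]),"x",np.percentile(q@X,[2,50,98]),"y",np.percentile(q@Y,[1,99]),rect(P[k]))
print(bot.read_state()["clock"])
```

```text
face 66 0.04622552949123897 x [-7.86944883 -2.48267853  2.0667687 ] y [36.33681393 76.40911984] (array([ 569.4, -214.8]), array([41.,  9.]), np.float64(76.2))
knob 161 0.09045672966941842 x [53.94154152 65.4000569  77.94406849] y [-11.92750356  14.47877763] (array([ 617.6, -288.6]), array([28. , 25.9]), np.float64(71.7))
15.2167
```

View pics/fin.png

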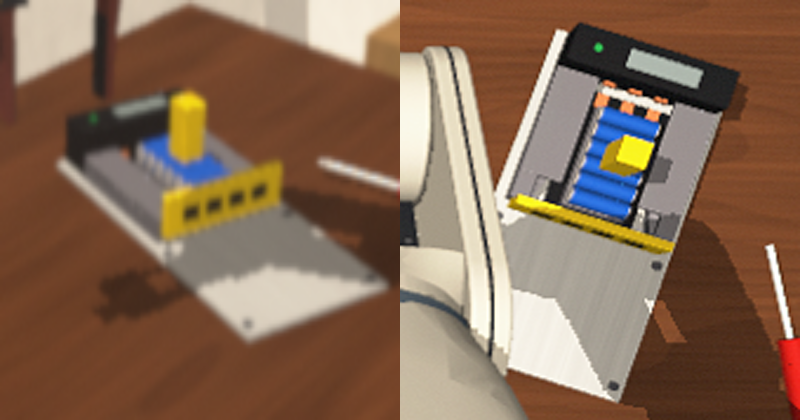

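The final view shows the knob at dock x ≈ 65.5 and y ≈ 1 mm, with the yaw aligned. The face plate runs from (512,200) to (672,245), right at the rail mouths (518,200) and (659,245). This fits the firm stop I felt, and the gripper is clear.

```bash
python3 -c "
from bench import bot
print(bot.close_job())"
```

```text
the job is handed in; nothing more can be done
None
```

The yellow tray is in the charging dock, contacts first, with its face plate against the rail ends; I let go, left the red tray untouched and handed the job in at about 15 s.

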